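Turn the data-binder leaf and weight it with the transformer

ROBOT

A 7-joint arm with a two-finger parallel gripper is mounted at the origin on the work surface. World frame = base frame: x ahead of the robot, y to its left, z up, the work surface at z = 0. Lengths are in mm, angles in rad, forces in N, time in s.
With the tool pointing down it reaches from about 400 to 850 mm from the base axis. Payload 4.5 kg.
Tool frame: the origin (TCP) lies on the mounting face of the last link; the fingertips stand 166 mm ahead of it and the grasp point (between the pads) lies 147 mm ahead of it; x points along the fingers, y is the direction in which the jaws open and shut, and the axes are right-handed (so a half turn about x gives the same grasp; the last joint's range is limited). The gripper opens to 88 mm and grips with 3 to 60 N. Pads are 18 mm wide; open, the fingers measure 123 mm over their backs; the gripper's body (75 mm by 187 mm) begins 45 mm behind the grasp point.
Start: joints at [-1.18, 0.689, -0.195, 1.565, 0.157, 0.902, -0.215], TCP at [218.278, 585.656, 404.743] pointing down, gripper open.
Joint ranges: [-3.01, 3.01], [-0.46, 2.08], [-1.47, 1.51], [0.13, 2.56], [-1, 4.14], [0.04, 2.09], [-2.66, 2.66]. Speed limits (rad/s): [2.57, 2.57, 3.14, 3.14, 3.14, 3.14, 3.14].

INTERFACE

Orientations are given as [roll, pitch, yaw] about the fixed x, y, z axes, in that order (R = Rz(yaw) Ry(pitch) Rx(roll)).
In Python, from rig import bot gives the robot as it stands. The module is installed in compiled form; this text tells all that it offers.
- The arm moves only by the shell command python3 -m crank 'ROWS' [FORCE]. ROWS is JSON, one flat list of numbers, 5 for each row, row after row: the closure, from 0 (fully open) to 1 (shut), then the shift along the tool's x, y, z in mm, then the turn about the tool's x in rad. In form: [grip, dx, dy, dz, twist, grip, dx, dy, dz, twist, ...]. A call has 1 to 10 rows; each row shifts and turns the commanded pose from where the row before left it, along the tool's axes as they then stand; what a row does not reach is not made up. A row lasts 1/12 s, in which the tool goes at most 41.7 mm and 7.16 degrees, less where a joint would pass 70% of its speed; a pose out of reach is approached as far as the arm can. A call is refused whole if a number of a shift passes 41.7 or a number of a turn 0.125, either way. A call with a gripper value outside its range is refused whole. The fingers move at their own pace and stop on an object; FORCE is the grip in N (left out, the last holds). Time passes only in rows, so rows that do not move let the fingers close. It gives the time, the measured TCP pose, the force and the opening at its end, in the units of the state.
- bot.get_state(): the state, without advancing time (a new reading comes with each control period).
- bot.capture(name): name is "side" or "top"; returns a dict with "image" (420x560x3 uint8, red, green, blue), "z_map" (420x560 float32, mm along the optical axis (not along the pixel's ray), 0 where there is no reading), "mtx" (3x3 intrinsics, pixels), "k1" (the pictures are not rectified: a ray, as slopes to the right and down, at radius r is drawn at 1 + k1 r^2 times it, then the intrinsics apply), "world_to_cam" (4x4, takes a point from world to camera coordinates). Camera axes: x right, y down, z forward; pixel columns grow to the right and rows downward; lengths in mm; the calibration is good to about 2 mm. A picture is of the moment at which its call begins.
- bot.close_job(): hands the job in, once; it reports no verdict.
Trained networks look in a picture, given as the dict that the camera call returned (one of the last four; its "shot" number tells which), for a name from the list of things; names that differ only in an ending like _2 or _b are one class to them, and where a whole thing is asked for, a point or a joint stands for the part that bears it (a point fixed in the world has none). Each returns a list of dicts, best first, with "p" (0 to 1); they miss things now and then, are a little off and sometimes report something else, mostly with a low value. They report only what shows in the picture. A call takes as long as a camera call. They do not tell look-alikes from the thing itself.
- bot.silhouettes(picture, name): "pixels" (420x560 bool, what is visible of it) and "rect" ([centre column, centre row, width, height] in pixels, round what is visible of it).
The state is a dict: "time_s": time; "joint_pos": joint angles; "dq": joint speeds; "effort": joint torques, N m; "ee_pos": TCP position; "tool_rot": TCP orientation; "contact_force": force on the tool from outside, world axes, zero at the start; "moment": the same for the moment, N m; "grip_width": finger opening in mm.
Only numpy, scipy, OpenCV 4.12 (cv2) and the standard library are available. Lean on these libraries where they do the work, as an engineer would, in place of code of your own. Each camera call takes 0.05 s, during which the arm holds its last target. There are 200 camera calls.

TASK

Turn the stiff top leaf of the open ring binder, the one standing a little proud with a metal thumb tab in the middle of its edge, across the rings from the right-hand page (seen from the robot) to the left-hand page, so that the side with the chip drawings shows. Then set the black iron transformer down gently, upright, on the bare foot of the turned leaf, the half nearer the robot that carries no drawing, where its weight keeps the leaf flat. Leave the other things on the desk where they are.

Things in the scene. Friction and masses are not known exactly. Their poses are not given: they have to be found in the camera images.
- binder: Open ring binder, fixed flat on the desk. Grey covers 222 mm long (x), 380 mm wide (y), 3.5 mm thick; on each half a stack of pressboard leaves, 205 mm long, about 14 to 157 mm from the middle, top at z = 24.5 mm. Fixed tabs of lower leaves, not used: |x| 64 to 100 mm, out to 182 mm from the middle, below 18 mm. Origin: centre of underside; x away from the robot, y to the left page, z up.
- ring_axis (a point): Middle of the ring axis, the line about which the top leaf turns: along the binder's x (this frame's axes are the binder's), 26 mm above the tiles. Three steel rings of 44 mm diameter, wire 3.4 mm, stand round it at x = -70, 0 and 70 mm; their tops are 50 mm above the tiles.
- leaf (a joint): Angle of the top leaf, rad: 0 = flat on the right page (binder -y), pi/2 upright, 3.14 = flat on the left page (+y). Stiff 3 mm pressboard, 115 g, 205 mm along the rings, 14 to 157 mm from the ring axis. Its holes bind on the rings: left alone it stands 0.15 to 0.45 rad proud of the page it is on (so it starts, on the right). Turning it or pressing it flat takes under 1 N at the tab.
- leaf_tab (a point): On the leaf's thumb tab: a steel plate 44 mm wide (x, along the rings), 5 mm thick, in the middle of the leaf's outer edge, 157 to 185 mm from the ring axis. The point is 172 mm from the axis, mid width and thickness. y points to the ring axis, z out of the face up at the start. It can be pinched from above across its 44 mm; it turns between the fingers as the leaf goes over.
- leaf_foot (a point): Middle of the leaf's bare foot, mid thickness: 90 mm from the ring axis and 52 mm from the leaf's middle towards the robot. The bare foot is 100 mm along the rings, 143 mm across. Turned and flat, it is 26 mm above the tiles, the leaf's upper face 27.5 mm. Axes as leaf_tab (after turning, y points right and z down).
- transformer: Squat black iron transformer, about 500 g, loose on the tiles left or right of the binder. Core 56 mm long (x), 36 mm wide (y), 46 mm high; feet 3 mm thick make its base 80 mm long in x; windings bulge to 54 mm width in y between 8 and 40 mm height. Origin: centre of underside, z up. Can be gripped from above by the core's flat ends, 56 mm apart in x.
- solder_spool: Bystander: grey upright solder spool, 62 mm diameter, 55 mm high, on the tiles on the other side of the binder from the transformer. Origin: centre of its underside.
- battery_holder: Bystander: blue plastic battery holder 112 x 64 x 19 mm beyond the binder's far edge. Origin: centre of its underside.
- scribe: Bystander: chrome steel scribe, 161 mm long (x), 8 mm thick, lying before the binder's near edge. Origin: on the tiles under it, at its middle.
- keycap: Bystander: beige wide keycap 62 x 19 x 10 mm, beyond the binder's far edge. Origin: centre of its underside.
- desolder_pump: Bystander: aluminium desoldering pump, 180 mm long (x), 24 mm high, lying to the left of the binder. Origin: on the tiles under its barrel's middle.
- flux_tin: Bystander: flat round tin 60 mm in diameter, 30 mm high, to the right of the binder. Origin: centre of its underside.
Not all that is in view belongs to the job. What is shaped like the transformer but red, turquoise or yellow is not meant.

How it is judged:
By the outcome, as a careful person would: the job done as asked, in the order asked, and still so for the second after the job is handed in, with the robot touching nothing.
It also fails if it takes over 61 s, if anything falls off the work surface, if the arm or the gripper's body presses on something with over 40 N, if the wrist force passes 120 N, or if a joint passes its speed limit or range.

## Working session

There is one attempt and no reset: what is moved stays moved. The work goes in short steps, Python scripts to look and compute and a shell command to move; the robot and the scene stay as the last step left them, time stands still between calls to the robot, and variables do not carry over. Pictures are saved under pics/ and viewed, about 8 in all and at most 12, crops included, and the job is handed in when it is done.

```bash
mkdir -p pics; cat > h.py <<'E'
import numpy as np, cv2
from rig import bot
from scipy.spatial.transform import Rotation as R
def save(p,n): cv2.imwrite(f"pics/{n}.png",cv2.cvtColor(p["image"],cv2.COLOR_RGB2BGR))
def cloud(p,px=None):
    K=np.array(p["mtx"]);z=p["z_map"];h,w=z.shape
    u,v=np.meshgrid(np.arange(w),np.arange(h))
    m=(z>0) if px is None else (z>0)&px
    uv=np.stack([u[m],v[m]],1).astype(float)
    n=cv2.undistortPoints(uv[:,None],K,np.array([p["k1"],0,0,0,0.]))[:,0]
    c=np.c_[n*z[m][:,None],z[m]]
    T=np.linalg.inv(np.array(p["world_to_cam"]))
    return c@T[:3,:3].T+T[:3,3], uv
E
python3 - <<'E'
from h import *
s=bot.get_state();print(s)
for n in ("top","side"):
    p=bot.capture(n);save(p,n+"0");print(n,p["k1"],np.linalg.inv(p["world_to_cam"])[:3,3])
    for o in ("binder","leaf","leaf_tab","transformer","solder_spool","desolder_pump","flux_tin"):
        for d in bot.silhouettes(p,o)[:3]:
            if d["pixels"].sum()<5: continue
            X,_=cloud(p,d["pixels"])
            if len(X)==0: continue
            print(o,round(d["p"],2),np.round(d["rect"]),np.round(np.median(X,0)),np.round(np.percentile(X,2,axis=0)),np.round(np.percentile(X,98,axis=0)))
E
```

```text
{'time_s': 0.0, 'joint_pos': array([-1.18016959,  0.68997633, -0.1945169 ,  1.56633161,  0.15731512,
        0.90248473, -0.21509707]), 'dq': array([-0.00070931, -0.00060828,  0.00026794, -0.00020415, -0.00034577,
       -0.00066879, -0.00021119]), 'effort': array([ 1.47322221e-04, -5.27576101e+01, -1.26651641e+00, -1.53423876e+01,
       -5.25364035e-02,  6.31947740e-03,  1.59520223e-04]), 'ee_pos': array([218.22730198, 585.31902579, 403.9179205 ]), 'tool_rot': array([-1.49355054,  1.56898964, -1.85027984]), 'contact_force': array([-0.26143157, -0.13918956,  1.36177098]), 'moment': array([0.02793279, 0.01838427, 0.04056425]), 'grip_width': 88.4599807691877}
top -0.03639547343148006 [ 355.37146137   50.56752815 1627.94075397]
binder 0.84 [291. 225. 131.  80.] [536.  37.  27.] [ 432. -142.   -1.] [648. 218.  69.]
leaf 0.77 [324. 226.  60.  69.] [533. -48.  50.] [ 438. -128.   27.] [634.  23.  73.]
leaf_tab 0.71 [324. 225.  57.  66.] [532. -49.  51.] [ 438. -126.   30.] [632.  21.  73.]
transformer 0.96 [144. 242.  31.  22.] [489. 477.  43.] [465. 450.  -1.] [517. 511.  52.]
transforme
[... 823 characters left out ...]
0.] [716. 111.  16.] [677.  50.   1.] [757. 163.  23.]
leaf_tab 0.97 [302. 195.  73.  51.] [528. -47.  50.] [ 435. -127.   32.] [628.  23.  72.]
transformer 0.97 [255. 343.  26.  34.] [488. 502.  42.] [461. 464.   3.] [514. 522.  51.]
transformer 0.92 [324. 314.  35.  30.] [346. 377.  40.] [311. 339.  -0.] [382. 397.  50.]
transformer 0.9 [278. 307.  31.  31.] [465. 388.  40.] [437. 352.   1.] [501. 407.  50.]
solder_spool 0.68 [348. 156.  18.  22.] [ 446. -319.   43.] [ 421. -361.    2.] [ 473. -305.   60.]
desolder_pump 0.59 [211. 301.  58.  29.] [656. 405.  16.] [569. 378.  -1.] [727. 425.  26.]
flux_tin 0.6 [294. 138.  14.  12.] [ 665. -391.   27.] [ 641. -430.    4.] [ 695. -374.   35.]
```

View pics/top0.png

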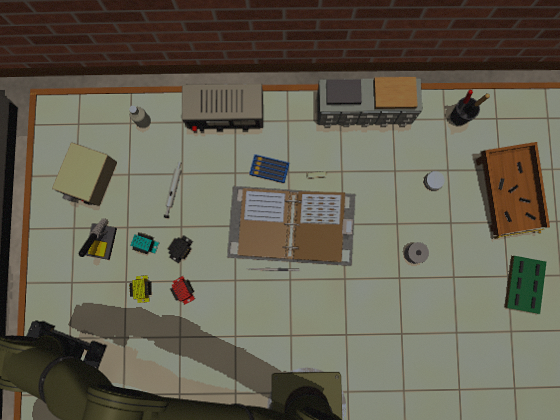

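View pics/side0.png

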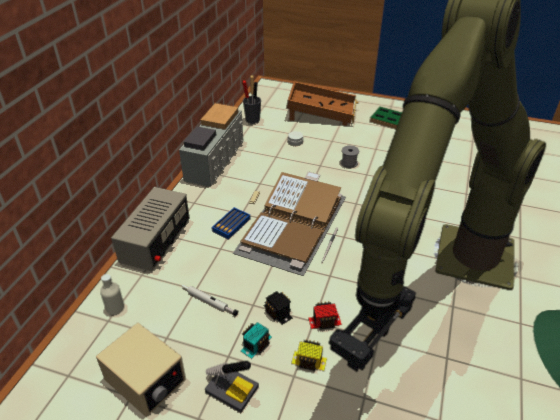

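The top view shows the binder at about (291,226), the leaf's tab at (348,227) on the right, and the black transformer at (179,248). In the side view the transformer is at (278,307). Next I fit their poses.

```bash
python3 - <<'E'
from h import *
tgt=np.array([470,378])
B=[];T=[]
for n in ("top","side"):
    p=bot.capture(n)
    d=bot.silhouettes(p,"binder")[0];X,uv=cloud(p,d["pixels"]);
    low=X[(X[:,2]<45)&(X[:,2]>-4)]
    (c,s,a)=cv2.minAreaRect(low[:,:2].astype(np.float32));print(n,"binder rect",np.round(c),np.round(s),round(a,2)); B.append(X)
    d=bot.silhouettes(p,"leaf_tab")[0];Y,uv=cloud(p,d["pixels"]);
    Y=Y[Y[:,2]>33];Y0=Y[np.abs(Y[:,1]+60)<45]
    A=np.c_[Y0[:,:2],np.ones(len(Y0))];k=np.linalg.lstsq(A,Y0[:,2],rcond=None)[0]
    print("leaf plane",k,"tilt",np.arctan(np.hypot(*k[:2])),"dir",np.arctan2(k[0],-k[1]), "res",np.std(A@k-Y0[:,2]))
    for d in bot.silhouettes(p,"transformer"):
        X,uv=cloud(p,d["pixels"]);
        if len(X)<20: continue
        m=np.median(X,0)
        if np.hypot(*(m[:2]-tgt))<40:
            t=X[X[:,2]>42];r=cv2.minAreaRect(t[:,:2].astype(np.float32));r2=cv2.minAreaRect(X[:,:2].astype(np.float32));lowp=X[(X[:,2]<10)]
            print("tf",len(X),np.median(t,0).round(1),r,r2); T.append(X)
    # tab pixels: bright grey at outer edge
    C,uv=cloud(p);im=p["image"][uv[:,1].astype(int),uv[:,0].astype(int)].astype(float)
    m=(abs(C[:,0]-535)<45)&(C[:,1]<-105)&(C[:,1]>-170)&(C[:,2]>50)
    for q,i in list(zip(C[m],im[m]))[::max(1,m.sum()//25)]: print(q.round(0),i)
    img=p["image"]
    for nm,(u,v,w) in {"tf":((179,249,24) if n=="top" else (278,307,28)),"bd":((291,225,72) if n=="top" else (289,222,66))}.items():
        cr=cv2.resize(img[v-w:v+w,u-w:u+w],(400,400),interpolation=cv2.INTER_CUBIC)
        cv2.imwrite(f"/tmp/{n}{nm}.png",cr[...,::-1])
a=np.hstack([cv2.imread(f"/tmp/{n}bd.png") for n in("top","side")])
b=np.hstack([cv2.resize(cv2.imread(f"/tmp/{n}tf.png"),(200,200)) for n in("top","side")]+[np.zeros((200,400,3),np.uint8)])
cv2.imwrite("pics/c1.png",np.vstack([a,b]))
s=bot.get_state();print(R.from_euler("xyz",s["tool_rot"]).as_matrix().round(3))
E
```

```text
top binder rect [542.  37.] [381. 223.] 85.28
leaf plane [-1.84130814e-02 -2.62379695e-01  4.76897178e+01] tilt 0.2571994152350932 dir -0.07006236969760701 res 3.50639879917309
tf 407 [472.8 373.9  46.3] ((473.6872253417969, 374.24090576171875), (52.24665832519531, 55.03350067138672), 57.7960090637207) ((474.4231872558594, 374.4915466308594), (56.47539520263672, 76.85717010498047), 56.93738555908203)
[ 579. -108.   67.] [111.  96.  84.]
[ 575. -109.   57.] [110.  95.  80.]
[ 567. -108.   67.] [111.  95.  82.]
[ 561. -110.   68.] [99. 72. 42.]
[ 555. -113.   69.] [101.  74.  45.]
[ 549. -115.   75.] [112. 103.  96.]
[ 549. -142.   68.] [105.  98.  92.]
[ 546. -127.   69.] [131. 123. 120.]
[ 543. -115.   72.] [116. 106.  99.]
[ 542. -141.   74.] [122. 113. 108.]
[ 539. -130.   74.] [136. 141. 147.]
[ 537. -118.   73.] [124. 116. 108.]
[ 535. -107.   64.] [101.  74.  45.]
[ 534. -133.   70.] [137. 142. 146.]
[ 531. -121.   69.] [124. 114. 105.]
[ 528. -109.   70.] [100.  73.  46.]
[ 528. -135.   72.] [137. 141. 148.]
[ 525. -123.   76.] [130. 128. 128.]
[ 523. -112.   66.] [106.  93.  8
[... 1156 characters left out ...]
 560. -119.   65.] [156. 129.  93.]
[ 533. -120.   71.] [189. 177. 168.]
[ 514. -123.   73.] [200. 203. 203.]
[ 573. -107.   66.] [168. 152. 129.]
[ 555. -115.   65.] [152. 116.  80.]
[ 536. -119.   67.] [185. 175. 167.]
[ 518. -123.   68.] [192. 181. 169.]
[ 570. -108.   63.] [199. 206. 204.]
[ 544. -110.   68.] [147. 113.  77.]
[ 524. -112.   71.] [181. 172. 157.]
[ 506. -116.   72.] [186. 178. 170.]
[ 527. -111.   67.] [149. 117.  82.]
[ 508. -113.   70.] [181. 169. 157.]
[ 527. -111.   63.] [151. 115.  77.]
[ 500. -109.   71.] [161. 145. 111.]
[ 496. -106.   70.] [154. 124.  86.]
[ 509. -106.   59.] [151. 117.  76.]
[[ 0.     0.349  0.937]
 [ 0.     0.937 -0.349]
 [-1.     0.    -0.   ]]
```

View pics/c1.png

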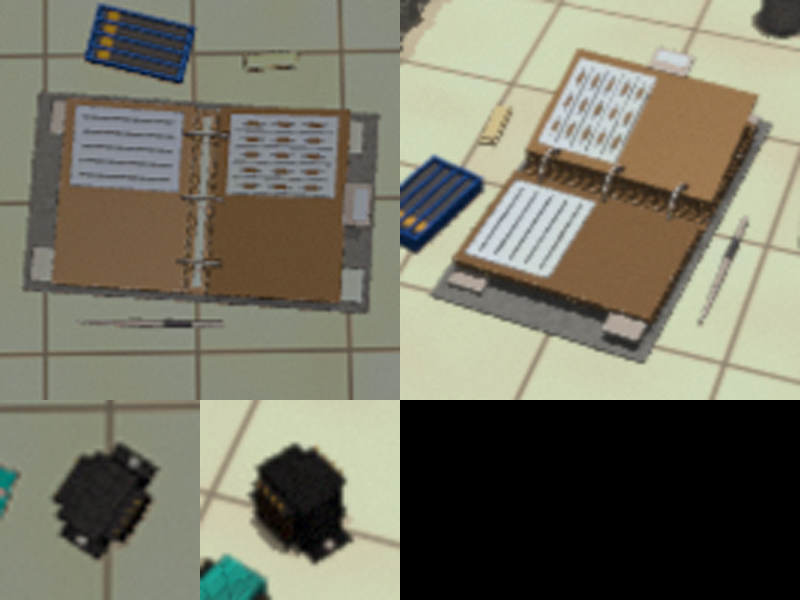

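The top crop shows the tab at (358,205), the rings near column 203, and the transformer's long axis running about -33°. Binder yaw is about -0.082, with the ring axis at (542,37) and the leaf at about 0.265 rad. I turn the tool first.

```bash
python3 -m crank '[0,0,0,0,0.125, 0,0,0,0,0.125, 0,0,0,0,0.125, 0,0,0,0,0.125, 0,0,0,0,0.125, 0,0,0,0,0.125, 0,0,0,0,0.125, 0,0,0,0,0.125, 0,0,0,0,0.125, 0,0,0,0,0.125]' 10
cat >> h.py <<'E'
def to(target, yaw=None):
    """shift in tool axes from the measured TCP to a target TCP; yaw = wanted direction of tool y"""
    s=bot.get_state();M=R.from_euler("xyz",s["tool_rot"]).as_matrix()
    print("tcp",s["ee_pos"].round(1),"yaw_y",np.arctan2(M[1,1],M[0,1]).round(3),"j",s["joint_pos"].round(2),"f",s["contact_force"].round(1),"w",s["grip_width"].round(1),"t",s["time_s"])
    print("tool shift",(M.T@(np.array(target)-s["ee_pos"])).round(1))
    if yaw is not None: print("twist",np.round(np.arctan2(M[1,1],M[0,1])-yaw,3))
E
python3 -c "
from h import *
to([529,-132,330],-0.082)"
```

```text
time_s: 2.03
ee_pos: [218.1, 585.7, 404.8]
tool_rot: [-2.507, 1.571, 2.163]
contact_force: [-0.7, 0.4, -0.1]
grip_width: 88.4Traceback (most recent call last):
  File "<string>", line 3, in <module>
    to([529,-132,330],-0.082)
    ~~^^^^^^^^^^^^^^^^^^^^^^^
  File "h.py", line 17, in to
    print("tcp",s["ee_pos"].round(1),"yaw_y",np.arctan2(M[1,1],M[0,1]).round(3),"j",s["joint_pos"].round(2),"f",s["contact_force"].round(1),"w",s["grip_width"].round(1),"t",s["time_s"])
                                                                                                                                                ^^^^^^^^^^^^^^^^^^^^^
AttributeError: 'float' object has no attribute 'round'
```

```bash
sed -i 's/s\["grip_width"\].round(1)/round(s["grip_width"],1)/' h.py
python3 -m crank '[0,0,25,20,0.047, 0,0,25,20,0, 0,0,25,20,0, 0,0,25,20,0, 0,0,25,20,0, 0,0,25,20,0, 0,0,25,20,0, 0,0,25,20,0, 0,0,25,20,0, 0,0,25,20,0]' 
python3 -c "
from h import *
to([529,-132,330],-0.082)"
```

```text
time_s: 2.87
ee_pos: [452.8, 365.7, 404.9]
tool_rot: [2.994, 1.57, 1.34]
contact_force: [1.1, -0.1, -0.2]
grip_width: 88.1
tcp [452.8 365.7 404.9] yaw_y -0.083 j [-0.84  0.63  0.14  1.71 -0.11  0.81 -0.73] f [ 1.1 -0.1 -0.2] w 88.1 t 2.8667
tool shift [ 74.7 117.1 489.7]
twist -0.001
```

```bash

python3 -m crank '[0,0,9,35,0, 0,0,9,35,0, 0,0,9,35,0, 0,0,9,35,0, 0,0,9,35,0, 0,0,9,35,0, 0,0,9,35,0, 0,0,9,35,0, 0,0,9,35,0, 0,0,9,35,0]' 
python3 -m crank '[0,10,9,35,0, 0,15,9,35,0, 0,20,9,35,0, 0,20,0,35,0, 0,0,0,0,0]' 
python3 - <<'E'
from h import *
to([529,-132,227],-0.082)
p=bot.capture("side");save(p,"s2");d=bot.silhouettes(p,"leaf_tab")[0];print(d["rect"],d["p"])
t=bot.capture("top")
a=cv2.resize(p["image"][150:290,220:400],(540,420),interpolation=cv2.INTER_CUBIC)
cv2.imwrite("pics/s2c.png",a[...,::-1])
E
```

```text
time_s: 3.7
ee_pos: [512.6, 8.8, 404.9]
tool_rot: [2.119, 1.57, 0.465]
contact_force: [0.4, 0.8, -0.6]
grip_width: 87.9
time_s: 4.12
ee_pos: [525.5, -139.8, 336.8]
tool_rot: [-0.739, 1.563, -2.405]
contact_force: [-1.9, -0.4, 0.4]
grip_width: 88.5
tcp [ 525.5 -139.8  336.8] yaw_y -0.095 j [ 0.14  0.68  0.05  1.89 -0.05  0.58  0.13] f [-1.9 -0.4  0.4] w 88.5 t 4.1167
tool shift [109.7   3.3  -8.7]
twist -0.013
[301.4, 196.4, 70.9, 50.9] 0.88
```

View pics/s2c.png

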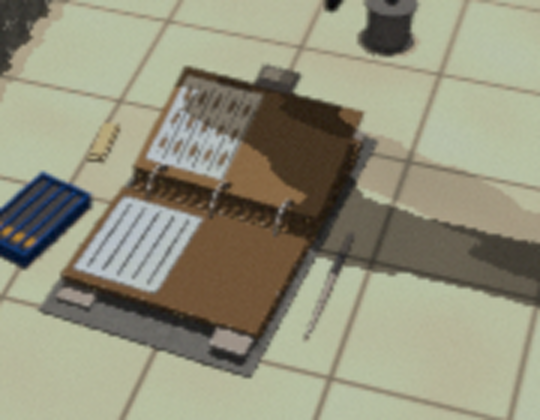

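Tab at (275,78) in the crop, leaf unmoved, gripper above. I descend, then re-check before closing.

```bash

python3 -m crank '[0,20,1,-3,-0.013, 0,20,1,-3,0, 0,20,1,-3,0, 0,15,0,0,0, 0,15,0,0,0, 0,10,0,0,0, 0,10,0,0,0, 0,0,0,0,0, 0,0,0,0,0]' 
python3 - <<'E'
from h import *
to([529,-132,227],-0.082)
p=bot.capture("side")
a=cv2.resize(p["image"][130:270,220:400],(720,560),interpolation=cv2.INTER_CUBIC)
cv2.imwrite("pics/s3c.png",a[...,::-1])
E
```

```text
time_s: 5.02
ee_pos: [531.7, -121.9, 229.9]
tool_rot: [2.825, 1.57, 1.185]
contact_force: [-0.2, 0.8, -0.1]
grip_width: 88.2
tcp [ 531.7 -121.9  229.9] yaw_y -0.069 j [ 0.13  0.86  0.02  1.94 -0.05  0.34  0.13] f [-0.2  0.8 -0.1] w 88.2 t 5.0167
tool shift [ 2.8 -2.  10.3]
twist 0.013
```

View pics/s3c.png

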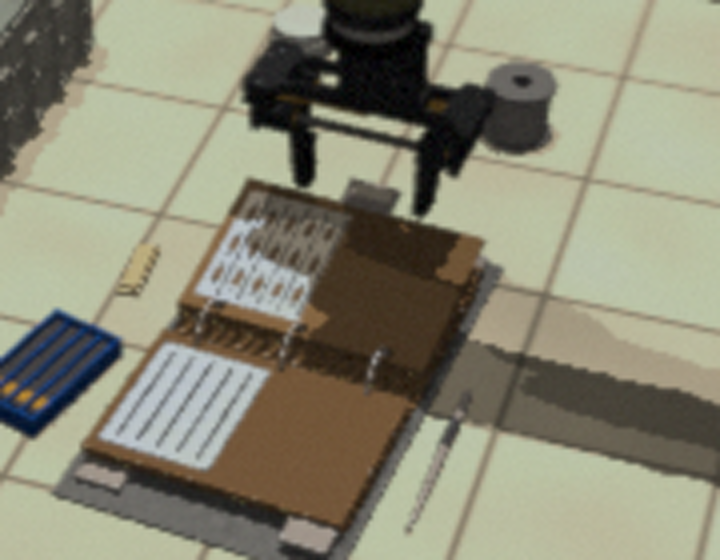

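```bash

python3 -m crank '[0,3,-2,5,0.013, 0,0,0,5,0, 0,0,0,0,0, 1,0,0,0,0, 1,0,0,0,0, 1,0,0,0,0, 1,0,0,0,0, 1,0,0,0,0, 1,0,0,0,0, 1,0,0,0,0]' 10
python3 - <<'E'
from h import *
to([529,-132,227],-0.082)
s=bot.get_state()
# arc plan: binder (out,z) from theta0
M=R.from_euler("xyz",s["tool_rot"]).as_matrix()
g=s["ee_pos"]+155*M[:,0]; ax=np.array([542,37,26]); ey=np.array([.082,.9966])
y=(g[:2]-ax[:2])@ey; z=g[2]-26; print("grip y,z",y,z,"r",np.hypot(y,z),"th",np.arctan2(z,-y))
E
```

```text
time_s: 5.9
ee_pos: [528.6, -132.2, 226.7]
tool_rot: [-1.861, 1.57, 2.769]
contact_force: [-2.1, 0.4, 0.0]
grip_width: 43.5
tcp [ 528.6 -132.2  226.7] yaw_y -0.083 j [ 0.15  0.87  0.02  1.94 -0.05  0.34  0.13] f [-2.1  0.4  0. ] w 43.5 t 5.9
tool shift [-0.3  0.4 -0.2]
twist -0.001
grip y,z -169.71332324419566 45.66056485197794 r 175.74839762908374 th 0.2628217504719187
```

```bash
python3 -c "
import numpy as np
t=np.linspace(.263,3.14,29);y=-175.7*np.cos(t);z=175.7*np.sin(t)
X=np.round(-z+z[0]);Z=np.round(-y+y[0])
for i in range(28):print(i,round(t[i+1],2),np.diff(X)[i],np.diff(Z)[i])"
```

```text
0 0.37 -17.0 -6.0
1 0.47 -17.0 -7.0
2 0.57 -15.0 -9.0
3 0.67 -15.0 -10.0
4 0.78 -13.0 -12.0
5 0.88 -13.0 -14.0
6 0.98 -10.0 -14.0
7 1.08 -10.0 -16.0
8 1.19 -7.0 -16.0
9 1.29 -6.0 -17.0
10 1.39 -4.0 -18.0
11 1.5 -3.0 -18.0
12 1.6 0.0 -18.0
13 1.7 1.0 -18.0
14 1.8 4.0 -17.0
15 1.91 5.0 -18.0
16 2.01 7.0 -16.0
17 2.11 8.0 -16.0
18 2.22 10.0 -15.0
19 2.32 12.0 -14.0
20 2.42 13.0 -13.0
21 2.52 14.0 -11.0
22 2.63 15.0 -10.0
23 2.73 16.0 -8.0
24 2.83 17.0 -6.0
25 2.93 18.0 -5.0
26 3.04 17.0 -2.0
27 3.14 18.0 -1.0
```

```bash

python3 -m crank '[1,-17,0,-6,0, 1,-17,0,-7,0, 1,-15,0,-9,0, 1,-15,0,-10,0, 1,-13,0,-12,0, 1,-13,0,-14,0, 1,-10,0,-14,0, 1,-10,0,-16,0, 1,0,0,0,0, 1,0,0,0,0]' 
python3 - <<'E'
from h import *
to([542,37,226],-0.082)
p=bot.capture("side")
a=cv2.resize(p["image"][100:270,220:400],(540,510),interpolation=cv2.INTER_CUBIC)
cv2.imwrite("pics/s4c.png",a[...,::-1])
E
```

```text
time_s: 6.73
ee_pos: [536.1, -44.1, 336.9]
tool_rot: [1.749, 1.57, 0.097]
contact_force: [-0.4, -0.0, 1.1]
grip_width: 0.4
tcp [536.1 -44.1 336.9] yaw_y -0.081 j [-0.05  0.67  0.07  1.91 -0.08  0.56 -0.  ] f [-0.4 -0.   1.1] w 0.4 t 6.7333
tool shift [110.9  -0.8 -81.3]
twist 0.001
```

View pics/s4c.png

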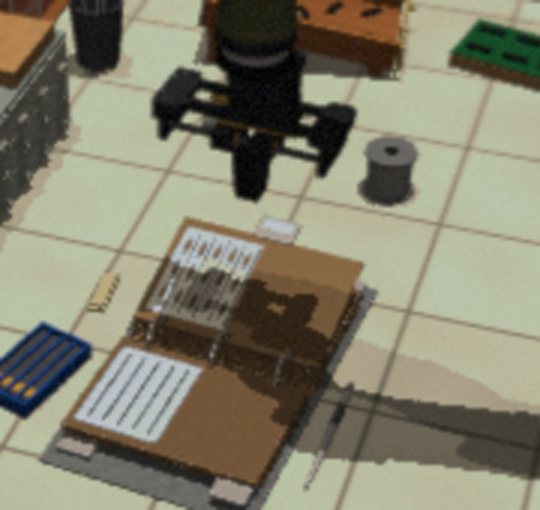

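The leaf stayed put and the fingers closed empty, so either they were still closing or they slipped. I re-measure and retry.

```bash

python3 -m crank '[0,0,0,0,0, 0,0,0,0,0, 0,0,0,0,0, 0,0,0,0,0, 0,0,0,0,0, 0,0,0,0,0]' 
python3 - <<'E'
from h import *
ax=np.array([542,37,26]); ey=np.array([.082,.9966]);ex=np.array([.9966,-.082])
for n in("side","top"):
    p=bot.capture(n)
    C,uv=cloud(p);im=p["image"][uv[:,1].astype(int),uv[:,0].astype(int)].astype(float)
    x=(C[:,:2]-ax[:2])@ex;y=(C[:,:2]-ax[:2])@ey;z=C[:,2]
    L=(abs(x)<100)&(y<-40)&(y>-150)&(z>32)&(z<95)
    k=np.polyfit(y[L],z[L],1);print(n,"leaf th",-np.arctan(k[0]),"z at axis",k[1],L.sum())
    m=(abs(x)<45)&(y<-154)&(y>-195)&(z>50)&(z<100)
    print("tab n",m.sum(),"x",np.percentile(x[m],[3,50,97]).round(1),"y",np.percentile(y[m],[3,50,97]).round(1),"z",np.percentile(z[m],[3,50,97]).round(1))
    k2=np.polyfit(y[m],z[m],1);print(k2, np.c_[y[m],z[m]][::10].round().tolist())
E
```

```text
time_s: 7.28
ee_pos: [536.0, -44.9, 336.6]
tool_rot: [-1.64, 1.571, 2.99]
contact_force: [0.5, 0.3, -0.3]
grip_width: 38.7
side leaf th 0.25170402516997525 z at axis 28.003496783298885 1780
tab n 90 x [-24.5  -2.4  20.2] y [-178.7 -165.2 -154.8] z [62.2 70.7 77.3]
[-0.28763106 22.89645686] [[-180.0, 71.0], [-184.0, 69.0], [-173.0, 76.0], [-169.0, 73.0], [-160.0, 71.0], [-165.0, 77.0], [-164.0, 69.0], [-156.0, 69.0], [-158.0, 69.0]]
top leaf th 0.13429786634952826 z at axis 33.6951048945817 268Traceback (most recent call last):
  File "<stdin>", line 10, in <module>
    return _quantile_unchecked(
        a, q, axis, out, overwrite_input, method, keepdims, weights)
    return _ureduce(a,
                    func=_quantile_ureduce_func,
    ...<5 lines>...
                    overwrite_input=overwrite_input,
                    method=method)
    r = func(a, **kwargs)
    result = _quantile(arr,
                       quantiles=q,
    ...<2 lines>...
                       out=out,
                       weights=wgt)
    slices_having_nans = np.isnan(arr[-1, ...])
                                  ~~~^^^^^^^^^
IndexError: index -1 is out of bounds for axis 0 with size 0
```

Finger speed is about 76 mm/s, so my earlier close had only just reached the tab. I retry with a longer close.

```bash

python3 -m crank '[0,0,-2,30,0, 0,0,0,30,0, 0,10,0,27,0, 0,20,0,0,0, 0,20,0,0,0, 0,20,0,0,0, 0,20,0,0,0, 0,15,0,0,0, 0,8,0,0,0, 0,0,0,0,0]' 20
python3 -c "
from h import *
to([527,-132,224],-0.082)"
python3 -m crank '[1,0,0,0,0, 1,0,0,0,0, 1,0,0,0,0, 1,0,0,0,0, 1,0,0,0,0, 1,0,0,0,0, 1,0,0,0,0, 1,0,0,0,0, 1,0,0,0,0, 1,0,0,0,0]' 20
python3 -m crank '[1,0,0,0,0, 1,0,0,0,0]' 20
python3 -c "
from h import *
to([527,-132,224],-0.082)"
```

```text
time_s: 8.22
ee_pos: [526.4, -131.0, 222.2]
tool_rot: [-1.73, 1.568, 2.9]
contact_force: [0.6, -1.0, 0.9]
grip_width: 88.1
tcp [ 526.4 -131.   222.2] yaw_y -0.083 j [ 0.14  0.87  0.03  1.95 -0.07  0.32  0.14] f [ 0.6 -1.   0.9] w 88.1 t 8.2167
tool shift [-1.8  0.7  1. ]
twist -0.001
time_s: 9.05
ee_pos: [527.5, -131.3, 223.9]
tool_rot: [1.517, 1.569, -0.137]
contact_force: [2.2, -1.1, 0.1]
grip_width: 43.6
time_s: 9.22
ee_pos: [527.5, -131.2, 223.9]
tool_rot: [1.543, 1.569, -0.111]
contact_force: [4.1, -0.3, -0.7]
grip_width: 43.3
tcp [ 527.5 -131.2  223.9] yaw_y -0.083 j [ 0.14  0.87  0.03  1.95 -0.07  0.32  0.14] f [ 4.1 -0.3 -0.7] w 43.3 t 9.2167
tool shift [-0.1 -0.5  0.8]
twist -0.001
```

```bash

python3 -m crank '[1,-9,0,-3,0, 1,-8,0,-3,0, 1,-17,0,-7,0, 1,-15,0,-9,0, 1,0,0,0,0]' 
python3 - <<'E'
from h import *
to([542,37,226],-0.082)
p=bot.capture("side")
a=cv2.resize(p["image"][100:270,220:400],(540,510),interpolation=cv2.INTER_CUBIC)
cv2.imwrite("pics/s5c.png",a[...,::-1])
E
```

```text
time_s: 9.63
ee_pos: [529.2, -108.3, 275.4]
tool_rot: [1.565, 1.568, -0.088]
contact_force: [3.0, -1.0, 0.0]
grip_width: 43.5
tcp [ 529.2 -108.3  275.4] yaw_y -0.082 j [ 0.09  0.78  0.04  1.94 -0.08  0.42  0.11] f [ 3. -1.  0.] w 43.5 t 9.6333
tool shift [  49.4    0.7 -145.9]
twist 0.0
```

View pics/s5c.png

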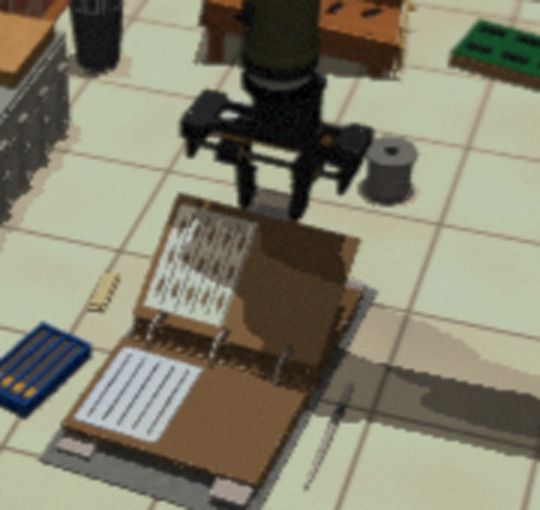

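The tab is held between the fingers at (270,205) and the leaf rises with it. I continue the arc.

```bash

python3 -m crank '[1,-15,0,-10,0, 1,-13,0,-12,0, 1,-13,0,-14,0, 1,-10,0,-14,0, 1,-10,0,-16,0, 1,-7,0,-16,0, 1,-6,0,-17,0, 1,-4,0,-18,0, 1,-3,0,-18,0, 1,0,0,0,0]'
python3 - <<'E'
from h import *
s=bot.get_state()
def pv():
    M=R.from_euler("xyz",s["tool_rot"]).as_matrix()
    g=s["ee_pos"]+152*M[:,0]; ax=np.array([542,37,26]); ey=np.array([.082,.9966]);ex=np.array([.9966,-.082])
    y=(g[:2]-ax[:2])@ey; z=g[2]-26; print("x",(g[:2]-ax[:2])@ex,"y,z",y,z,"r",np.hypot(y,z),"th",np.arctan2(z,-y))
pv();to([542,37,226],-0.082)
E
```

```text
time_s: 10.52
ee_pos: [540.6, 29.1, 353.8]
tool_rot: [2.554, 1.567, 0.905]
contact_force: [4.0, -0.3, 2.7]
grip_width: 43.4
x -0.4672842165471067 y,z -7.581941418097263 175.8257145554617 r 175.98911254565198 th 1.5277011109739058
tcp [540.6  29.1 353.8] yaw_y -0.078 j [-0.2   0.65  0.1   1.88 -0.11  0.61 -0.11] f [ 4.  -0.3  2.7] w 43.4 t 10.5167
tool shift [127.8   0.5  -7.6]
twist 0.004
```

Holding well. On with the second half.

```bash

python3 -m crank '[1,0,0,-18,0.003, 1,1,0,-18,0, 1,4,0,-17,0, 1,5,0,-18,0, 1,7,0,-16,0, 1,8,0,-16,0, 1,10,0,-15,0, 1,12,0,-14,0, 1,13,0,-13,0, 1,0,0,0,0]'
python3 -m crank '[1,14,0,-11,0, 1,15,0,-10,0, 1,16,0,-8,0, 1,16,0,-6,0, 1,0,0,0,0]'
python3 - <<'E'
from h import *
s=bot.get_state()
M=R.from_euler("xyz",s["tool_rot"]).as_matrix()
g=s["ee_pos"]+152*M[:,0]; ax=np.array([542,37,26]); ey=np.array([.082,.9966]);ex=np.array([.9966,-.082])
y=(g[:2]-ax[:2])@ey; z=g[2]-26; print("x",(g[:2]-ax[:2])@ex,"y,z",y,z,"r",np.hypot(y,z),"th",np.arctan2(z,-y))
to([542,37,226],-0.082)
E
```

```text
time_s: 11.35
ee_pos: [552.5, 171.5, 290.6]
tool_rot: [-0.457, 1.57, -2.112]
contact_force: [5.1, -1.3, 1.0]
grip_width: 43.4
time_s: 11.77
ee_pos: [555.4, 205.0, 229.2]
tool_rot: [-0.451, 1.569, -2.108]
contact_force: [5.4, -2.2, 0.8]
grip_width: 43.6
x -0.5755857897892127 y,z 168.2572924968022 51.19916513075705 r 175.8745888081646 th 2.8462039056665662
tcp [555.4 205.  229.2] yaw_y -0.086 j [-0.49  0.9   0.1   1.8  -0.18  0.46 -0.35] f [ 5.4 -2.2  0.8] w 43.6 t 11.7667
tool shift [  3.5   1.1 168.5]
twist -0.004
```

```bash

python3 -m crank '[1,16,0,-5,0, 1,16,0,-2,0, 1,15,0,-1,0, 1,0,0,0,0, 1,0,0,0,0]'
python3 -m crank '[0.2,0,0,0,0, 0,0,0,0,0, 0,-5,0,0,0, 0,-20,0,0,0, 0,-35,0,0,0, 0,-40,0,0,0, 0,-40,0,-10,0, 0,-20,0,-20,0, 0,0,0,-20,0]'
python3 - <<'E'
from h import *
to([472.5,375.5,300],-0.57)
p=bot.capture("side")
a=cv2.resize(p["image"][100:350,220:400],(540,750)[::1],interpolation=cv2.INTER_CUBIC)
a=cv2.resize(p["image"][120:340,200:420],(590,590),interpolation=cv2.INTER_CUBIC)
cv2.imwrite("pics/s6c.png",a[...,::-1])
E
```

```text
time_s: 12.18
ee_pos: [556.0, 212.5, 184.0]
tool_rot: [-0.715, 1.57, -2.373]
contact_force: [3.7, -0.8, 0.8]
grip_width: 43.6
time_s: 12.93
ee_pos: [561.2, 262.7, 351.8]
tool_rot: [2.172, 1.562, 0.514]
contact_force: [0.6, 1.4, -0.7]
grip_width: 88.1
tcp [561.2 262.7 351.8] yaw_y -0.088 j [-0.61  0.75  0.17  1.65 -0.17  0.75 -0.44] f [ 0.6  1.4 -0.7] w 88.1 t 12.9333
tool shift [  51.6  -98.6 -104.4]
twist 0.482
```

View pics/s6c.png

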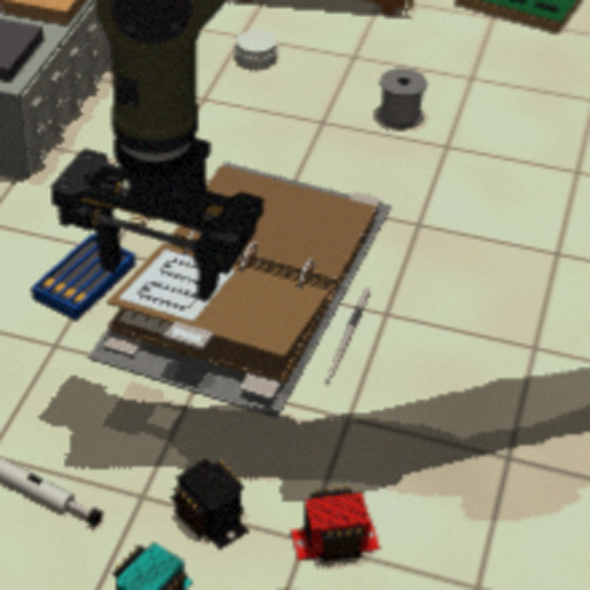

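The leaf lies on the left page, standing proud, with its tab at (190,335). The transformer is at (208,498). I go to the transformer.

```bash

python3 -m crank '[0,0,0,0,0.12, 0,0,0,0,0.12, 0,0,0,0,0.12, 0,0,0,0,0.122, 0,10,-27,-9,0, 0,10,-27,-9,0, 0,10,-27,-9,0, 0,10,-27,-9,0, 0,10,-27,-9,0, 0,0,0,0,0]'
python3 -m crank '[0,0,0,0,0]'
python3 - <<'E'
from h import *
to([472.5,375.5,177],-0.57)
p=bot.capture("side")
for d in bot.silhouettes(p,"transformer")[:5]:
    X,_=cloud(p,d["pixels"]);t=X[X[:,2]>42]
    if len(t)>20: print(d["p"],t.mean(0),cv2.minAreaRect(t[:,:2].astype(np.float32)))
a=cv2.resize(p["image"][200:360,190:390],(750,600),interpolation=cv2.INTER_CUBIC)
cv2.imwrite("pics/s7c.png",a[...,::-1])
E
```

```text
time_s: 13.82
ee_pos: [463.9, 378.6, 293.0]
tool_rot: [-1.143, 1.56, 3.012]
contact_force: [-0.7, 2.0, 0.5]
grip_width: 88.2
time_s: 13.9
ee_pos: [468.0, 374.5, 294.7]
tool_rot: [-0.845, 1.566, -2.979]
contact_force: [0.6, -0.5, 0.7]
grip_width: 87.9
tcp [468.  374.5 294.7] yaw_y -0.563 j [-0.92  0.82  0.3   1.75 -0.38  0.63 -0.96] f [ 0.6 -0.5  0.7] w 87.9 t 13.9
tool shift [117.7   3.6  -3.6]
twist 0.007
0.83 [488.80677784 488.00135042  46.34802122] ((489.4471130371094, 487.8912658691406), (57.44911193847656, 55.240257263183594), 72.77360534667969)
0.79 [352.50653897 493.27249267  46.66151138] ((352.8018798828125, 491.115478515625), (55.478614807128906, 56.63479995727539), 4.198037147521973)
0.7 [346.3297317  369.52451146  46.40228383] ((346.893310546875, 367.66571044921875), (56.15525436401367, 57.853431701660156), 26.277563095092773)
0.62 [470.88781691 378.20119194  46.15880685] ((471.19561767578125, 376.67236328125), (56.221099853515625, 58.50137710571289), 54.011112213134766)
```

View pics/s7c.png

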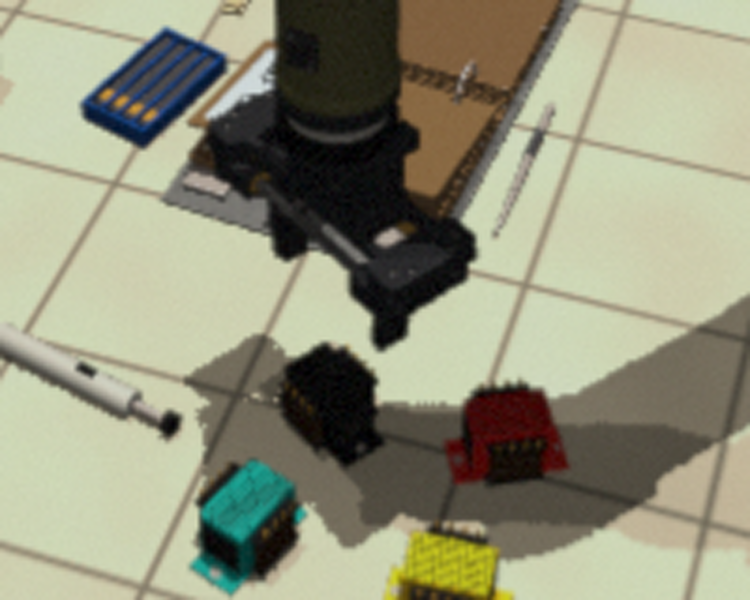

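The transformer at (330,400) lies under the gripper, with its foot visible at (365,445) in line with the jaws.

```bash

python3 -m crank '[0,20,0,0,0, 0,20,0,0,0, 0,10,0,0,0, 0,0,0,0,0, 0,0,0,0,0, 0,0,0,0,0]' 30
python3 - <<'E'
from h import *
to([472,376,177],-0.57)
E
```

```text
time_s: 14.5
ee_pos: [471.4, 372.6, 246.7]
tool_rot: [2.576, 1.569, 0.436]
contact_force: [-0.4, -0.2, 0.5]
grip_width: 88.3
tcp [471.4 372.6 246.7] yaw_y -0.569 j [-0.89  0.9   0.26  1.77 -0.41  0.53 -0.94] f [-0.4 -0.2  0.5] w 88.3 t 14.5
tool shift [69.7 -1.4 -3.1]
twist 0.001
```

```bash

python3 -m crank '[0,20,-1,-3,0, 0,20,0,0,0, 0,15,0,0,0, 0,10,0,0,0, 0,5,0,0,0, 0,0,0,0,0, 0,0,0,0,0]' 30
python3 -m crank '[1,0,0,0,0, 1,0,0,0,0, 1,0,0,0,0, 1,0,0,0,0, 1,0,0,0,0, 1,0,0,0,0, 1,0,0,0,0, 1,0,0,0,0, 1,0,0,0,0, 1,0,0,0,0]' 30
python3 - <<'E'
from h import *
to([472,376,177],-0.57)
E
```

```text
time_s: 15.08
ee_pos: [471.8, 376.1, 176.5]
tool_rot: [2.696, 1.57, 0.557]
contact_force: [-0.5, 1.0, -0.2]
grip_width: 88.1
time_s: 15.92
ee_pos: [472.0, 375.9, 176.1]
tool_rot: [2.324, 1.569, 0.185]
contact_force: [2.8, -1.5, 4.3]
grip_width: 55.9
tcp [472.  375.9 176.1] yaw_y -0.568 j [-0.86  1.01  0.2   1.77 -0.44  0.41 -0.92] f [ 2.8 -1.5  4.3] w 55.9 t 15.9167
tool shift [-0.9 -0.  -0.1]
twist 0.002
```

Width 55.9 matches the core. Lift.

```bash

python3 -m crank '[1,-5,0,0,0, 1,-15,0,0,0, 1,-25,0,0,0, 1,-30,0,0,0, 1,-30,0,0,-0.1, 1,-30,0,0,-0.1, 1,-15,0,0,-0.1, 1,0,0,0,-0.1, 1,0,0,0,-0.086, 1,0,0,0,0]' 30
python3 - <<'E'
from h import *
to([497.6,131,326],-0.082)
E
```

```text
time_s: 16.75
ee_pos: [470.2, 375.9, 325.3]
tool_rot: [-1.256, 1.567, -2.906]
contact_force: [0.3, 0.2, -4.9]
grip_width: 55.4
tcp [470.2 375.9 325.3] yaw_y -0.079 j [-0.85  0.77  0.18  1.72 -0.21  0.67 -0.64] f [ 0.3  0.2 -4.9] w 55.4 t 16.75
tool shift [ -0.6  46.7 242. ]
twist 0.003
```

```bash

python3 - <<'E'
from h import *
ax=np.array([542,37,26]); ey=np.array([.082,.9966]);ex=np.array([.9966,-.082])
p=bot.capture("side")
d=bot.silhouettes(p,"leaf")
for e in d[:2]:
    C,uv=cloud(p,e["pixels"]); x=(C[:,:2]-ax[:2])@ex;y=(C[:,:2]-ax[:2])@ey;z=C[:,2]
    m=(y>20)&(y<150)&(abs(x)<120)&(z>25)
    if m.sum()>50: k=np.polyfit(y[m],z[m],1);print(e["p"],"x",np.percentile(x[m],[1,99]),"y",np.percentile(y,[1,99]),"slope",np.arctan(k[0]),k[1])
E
python3 -m crank '[1,0,2,12,0.003, 1,0,5,26,0, 1,0,5,27,0, 1,0,5,27,0, 1,0,5,27,0, 1,0,5,27,0, 1,0,5,27,0, 1,0,5,27,0, 1,0,5,26,0, 1,0,4,16,0]' 30
python3 -m crank '[1,0,0,0,0, 1,0,0,0,0, 1,0,0,0,0]' 30
python3 -c "
from h import *
to([497.6,131,204],-0.082)"
```

```text
0.57 x [-103.15451777   96.46437919] y [15.95941166 91.63165671] slope 0.2088369683613534 27.500965510009294
time_s: 17.68
ee_pos: [496.2, 126.5, 325.5]
tool_rot: [-0.401, 1.567, -2.063]
contact_force: [-0.5, 0.1, -4.6]
grip_width: 55.6
time_s: 17.93
ee_pos: [496.5, 131.2, 325.6]
tool_rot: [-2.001, 1.57, 2.626]
contact_force: [-0.2, 0.4, -5.5]
grip_width: 55.4
tcp [496.5 131.2 325.6] yaw_y -0.086 j [-0.42  0.67  0.11  1.99 -0.15  0.49 -0.29] f [-0.2  0.4 -5.5] w 55.4 t 17.9333
tool shift [1.216e+02 1.200e+00 1.000e-01]
twist -0.004
```

The leaf's extent along x, from -103, confirms the frame. I lower.

```bash

python3 -m crank '[1,20,1,0,0, 1,25,0,0,0, 1,25,0,0,0, 1,10,0,0,0, 1,10,0,0,0, 1,8,0,0,0, 1,6,0,0,0, 1,5,0,0,0, 1,0,0,0,0, 1,0,0,0,0]' 30
python3 - <<'E'
from h import *
to([497.6,131,204],-0.082)
p=bot.capture("side")
a=cv2.resize(p["image"][130:290,200:400],(750,600),interpolation=cv2.INTER_CUBIC)
cv2.imwrite("pics/s8c.png",a[...,::-1])
E
```

```text
time_s: 18.77
ee_pos: [497.9, 130.9, 217.0]
tool_rot: [2.004, 1.57, 0.348]
contact_force: [-0.3, 0.7, -3.9]
grip_width: 56.2
tcp [497.9 130.9 217. ] yaw_y -0.085 j [-0.38  0.87  0.05  2.03 -0.17  0.24 -0.27] f [-0.3  0.7 -3.9] w 56.2 t 18.7667
tool shift [13.  -0.3 -0. ]
twist -0.003
```

View pics/s8c.png

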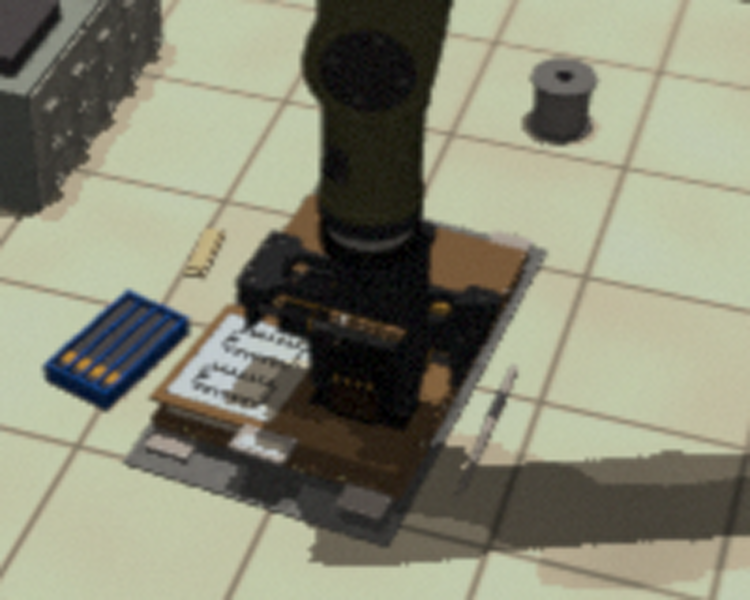

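Transformer is over the bare foot at (370,400), already pressing the leaf partly down. I go the last 12 mm slowly.

```bash

python3 -m crank '[1,3,0,0,0, 1,3,0,0,0, 1,2,0,0,0, 1,1,0,0,0, 1,1,0,0,0, 1,1,0,0,0, 1,0,0,0,0, 1,0,0,0,0]'
python3 -m crank '[1,1,0,0,0, 1,0,0,0,0, 1,0,0,0,0]'
```

```text
time_s: 19.48
ee_pos: [497.7, 130.9, 205.7]
tool_rot: [-1.844, 1.571, 2.783]
contact_force: [0.5, 0.8, -4.9]
grip_width: 55.9
time_s: 19.73
ee_pos: [497.7, 130.9, 204.7]
tool_rot: [-2.87, 1.571, 1.758]
contact_force: [0.2, 0.8, -4.5]
grip_width: 55.9
```

```bash

python3 -m crank '[1,0.7,0,0,0, 1,0,0,0,0, 1,0,0,0,0]'
python3 -m crank '[1,0.7,0,0,0, 1,0,0,0,0, 1,0,0,0,0]'
```

```text
time_s: 19.98
ee_pos: [497.7, 130.9, 204.0]
tool_rot: [2.949, 1.571, 1.294]
contact_force: [-0.2, 0.1, -4.9]
grip_width: 55.5
time_s: 20.23
ee_pos: [497.7, 130.9, 203.5]
tool_rot: [2.169, 1.57, 0.513]
contact_force: [-1.5, 0.4, -1.3]
grip_width: 55.7
```

```bash

python3 -m crank '[1,0.4,0,0,0, 1,0,0,0,0, 1,0,0,0,0]'
python3 -m crank '[0,0,0,0,0, 0,0,0,0,0, 0,0,0,0,0, 0,0,0,0,0, 0,0,0,0,0, 0,-5,0,0,0, 0,-15,0,0,0, 0,-30,0,0,0, 0,-40,0,0,0, 0,-40,0,0,0]'
python3 -m crank '[0,-40,0,0,0, 0,0,-10,-30,0, 0,0,-10,-40,0, 0,0,-10,-40,0, 0,0,-10,-40,0, 0,0,-10,-40,0, 0,0,-10,-40,0, 0,0,0,0,0, 0,0,0,0,0]'
python3 - <<'E'
from h import *
ax=np.array([542,37,26]); ey=np.array([.082,.9966]);ex=np.array([.9966,-.082])
f=[]
for n in("top","side"):
    p=bot.capture(n)
    C,uv=cloud(p);x=(C[:,:2]-ax[:2])@ex;y=(C[:,:2]-ax[:2])@ey;z=C[:,2]
    m=(x>10)&(x<95)&(y>40)&(y<150)&(z>15)&(z<70); k=np.polyfit(y[m],z[m],1); print(n,"leaf slope",np.arctan(k[0]),"z@90",np.polyval(k,90))
    t=(x<10)&(x>-105)&(y>30)&(y<155)&(z>64)&(z<95)
    print("tf x",np.percentile(x[t],[2,50,98]),"y",np.percentile(y[t],[2,50,98]),"z",np.median(z[t]),"tilt",np.polyfit(y[t],z[t],1)[0],np.polyfit(x[t],z[t],1)[0])
    for o in ("solder_spool","desolder_pump","flux_tin","scribe","keycap","battery_holder"):
        for e in bot.silhouettes(p,o)[:1]:
            X,_=cloud(p,e["pixels"])
            if len(X): print(o,np.median(X,0).round())
    f.append(cv2.resize(p["image"][(150 if n=="top" else 140):][:140,215:375],(400,350),interpolation=cv2.INTER_CUBIC))
cv2.imwrite("pics/end.png",np.hstack(f)[...,::-1]); print(bot.get_state()["contact_force"])
E
```

```text
time_s: 20.48
ee_pos: [497.7, 130.9, 203.4]
tool_rot: [2.225, 1.57, 0.569]
contact_force: [-2.8, 0.1, 5.9]
grip_width: 55.5
time_s: 21.32
ee_pos: [497.2, 130.7, 334.1]
tool_rot: [-1.219, 1.569, -2.875]
contact_force: [1.2, 0.8, -0.1]
grip_width: 88.2
time_s: 22.07
ee_pos: [455.8, 368.2, 372.8]
tool_rot: [-2.57, 1.569, 2.063]
contact_force: [-0.0, -1.3, 0.1]
grip_width: 88.3
top leaf slope 0.005287500283507454 z@90 27.72513186131771
tf x [-78.79075307 -52.07369401 -25.47047914] y [ 65.02547281  90.83256721 116.69794606] z 72.31889186497801 tilt -0.007771095642638492 -0.010724282942780296
solder_spool [ 447. -332.   54.]
desolder_pump [663. 397.  18.]
flux_tin [ 670. -403.   28.]
scribe [408.  82.   6.]
battery_holder [718. 105.  16.]
side leaf slope -0.0033430506132855905 z@90 28.27725671476823
tf x [-79.19247555 -55.05802474 -29.94659097] y [ 84.55770368 113.47985751 120.70723366] z 68.47414012377772 tilt -0.016885039762210462 -0.040228675069853254
solder_spool [ 446. -322.   38.]
desolder_pump [646. 407.  17.]
keycap [ 445. -321.   35.]
battery_holder [719. 114.  16.]
[ 0.62417478  0.45598525 -0.61126375]
```

View pics/end.png

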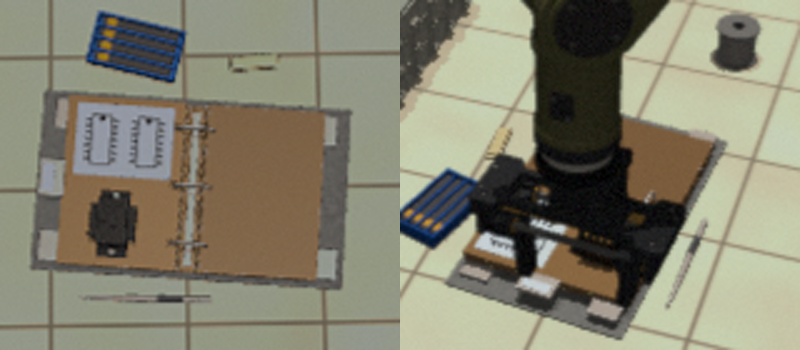

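The final top view shows the leaf flat on the left with the chip drawings at (125,140) and the transformer upright on the foot at (113,223). The bystanders look unmoved.

```bash
python3 -c "
from rig import bot
print(bot.close_job(), bot.get_state()['time_s'])"
```

```text
the job is handed in; nothing more can be done
the job is handed in; nothing more can be done
```

The job is done and handed in at about 22.5 s of the 61 s allowed. The top leaf is turned onto the left page with its chip drawings showing, and the black transformer stands upright on the bare foot.

- **Turning the leaf:** My first pinch failed because I moved off before the fingers had closed on the tab. The leaf did not turn. The second pinch held at 43.5 mm and carried the leaf over. After release it stood about 0.2 rad proud, as expected.
- **Placing the transformer:** I lowered it until it pressed the leaf flat and the wrist showed about 6 N of contact, then released it and backed away.
- **Last checks, top camera:** The leaf's slope is within 0.006 rad and its upper face is at about 27.7 mm, against 27.5 mm expected. The transformer is centred at (-52, 91) mm in the binder frame, against a target of (-52, 90), and tilted no more than about 0.01 rad. Nothing is touching the gripper.
- **Checks that disagreed:** The side view of the transformer was partly blocked by the arm, so its numbers there (for example a top at 68 mm instead of 72 mm) are unreliable. The network found the keycap only in the side view, where it mistook the solder spool for it, but the keycap is in its place in the top picture. The desoldering pump's measured middle differed by up to 10 mm from the start; the arm was probably hiding part of it, since it never went near the pump. The other things on the desk looked unmoved.

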